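Bottles into their bottle holders

TASK

Put the four closed bottles that stand in the row along the front of the worktop (not the two at the back by the wall) away in the round bottle holders, matched by girth: the slimmest bottle in the smallest holder, the next in the next larger one, and so on up to the widest bottle in the largest holder. Set each one down upright on the floor of its holder rather than dropping it, tip none over, and leave the open beaker and the Petri dish where they are.

Things in the scene. Friction and masses are not known exactly. Their poses are not given: they have to be found in the camera images.
- dropper: White plastic dropper bottle with a green band and a white screw cap, the slimmest of the four bottles: straight body 27 mm in diameter up to about 50 mm, short shoulder, cap 21 mm in diameter from 58 mm to the top at 72 mm. Standing upright on the worktop at the start. Origin: centre of the underside, z up along the bottle.
- amber: Brown (amber) reagent bottle with a black ribbed screw cap and a blank white label, second slimmest: straight body 40 mm in diameter up to 60 mm, sloping shoulder, cap 28 mm in diameter from 70 mm to the top at 88 mm. Standing upright on the worktop at the start. Origin: centre of the underside, z up along the bottle.
- buffer: White plastic reagent bottle with a green screw cap, second widest and the tallest: body 55 mm in diameter with straight sides to about 80 mm, then a rounded shoulder; cap 35 mm in diameter from 101 mm to the top at 121 mm. Standing upright on the worktop at the start. Origin: centre of the underside, z up along the bottle.
- wide: White wide-mouthed plastic bottle with a black ribbed screw cap and a blank white label, the widest of the four: straight body 68 mm in diameter up to 68 mm, sloping shoulder, cap 52 mm in diameter from 81 mm to the top at 105 mm (easiest taken by the cap). Standing upright on the worktop at the start. Origin: centre of the underside, z up along the bottle.
- holder_27: Low round open aluminium bottle holder (a cup), inner diameter 43 mm, outer 51 mm, 24 mm high over its rounded rim, inner floor 5 mm above the worktop; fixed to the worktop. Smallest of the four holders. Origin: centre of the underside, on the worktop; z up.
- holder_40: Low round open aluminium bottle holder (a cup), inner diameter 56 mm, outer 64 mm, 24 mm high over its rounded rim, inner floor 5 mm above the worktop; fixed to the worktop. Second smallest of the four holders. Origin: centre of the underside, on the worktop; z up.
- holder_55: Low round open aluminium bottle holder (a cup), inner diameter 71 mm, outer 79 mm, 24 mm high over its rounded rim, inner floor 5 mm above the worktop; fixed to the worktop. Second largest of the four holders. Origin: centre of the underside, on the worktop; z up.
- holder_68: Low round open aluminium bottle holder (a cup), inner diameter 84 mm, outer 92 mm, 24 mm high over its rounded rim, inner floor 5 mm above the worktop; fixed to the worktop. Largest of the four holders. Origin: centre of the underside, on the worktop; z up.
- beaker: Open clear glass beaker, 73 mm across, 90 mm high, a bystander standing among the bottles. Origin: centre of the underside.
- petri: Pale round Petri dish, 59 mm across, 16 mm high, a bystander lying to the left. Origin: centre of the underside.
Mind the look-alikes: they are no part of the job. What is shaped like the wide but orange or red is not meant.

How it is judged (in metres and radians):
At the end, for the whole second after the job is handed in: Each bottle stands upright (within 0.12 rad) on the floor of the holder of its own size rank (underside less than 10 mm above the holder's underside, centre within 12 mm of the holder's centre), let go and at rest; the beaker and the Petri dish are within 20 mm of where they stood (horizontal distance between dropper and holder_27 below 0.012 m and z of dropper in the frame of holder_27 below 0.01 m and angle between each of dropper, amber, buffer, wide's own z axis and vertical below 0.12 rad and linear speed of each of dropper, amber, buffer, wide below 0.02 m/s and contact force between the fingers and dropper below 0.1 N and horizontal distance between amber and holder_40 below 0.012 m and z of amber in the frame of holder_40 below 0.01 m and contact force between the fingers and amber below 0.1 N and horizontal distance between buffer and holder_55 below 0.012 m and z of buffer in the frame of holder_55 below 0.01 m and contact force between the fingers and buffer below 0.1 N and horizontal distance between wide and holder_68 below 0.012 m and z of wide in the frame of holder_68 below 0.01 m and contact force between the fingers and wide below 0.1 N and distance of each of beaker, petri from where it was at the start of the episode below 0.02 m); the robot touches nothing.
It fails at once if a bottle is tipped over (angle between any of dropper, amber, buffer, wide's own z axis and vertical above 0.7 rad).
It fails at once if a bottle falls free or is flung (faster than 0.9 m/s while the fingers do not hold it, a drop of some 40 mm) ((linear speed of dropper above 0.9 m/s and contact force between the fingers and dropper below 0.05 N) or (linear speed of amber above 0.9 m/s and contact force between the fingers and amber below 0.05 N) or (linear speed of buffer above 0.9 m/s and contact force between the fingers and buffer below 0.05 N) or (linear speed of wide above 0.9 m/s and contact force between the fingers and wide below 0.05 N)).
It fails at once if the beaker or the Petri dish is shifted by more than 20 mm (distance of any of beaker, petri from where it was at the start of the episode above 0.02 m).
It also fails if it takes over 112 s, if anything falls off the work surface, if the arm or the gripper's body presses on something with over 40 N, if the wrist force passes 120 N, or if a joint passes its speed limit or range.

ROBOT

A 6-joint arm with a two-finger parallel gripper is mounted at the origin on a cart in front of the work surface, level with it; the furniture and walls round the work are solid. World frame = base frame: x ahead of the robot, y to its left, z up, the work surface at z = 0. Lengths are in m, angles in degrees, forces in N, time in s.
With the tool pointing down it reaches from about 0.3 to 0.75 m from the base axis. Payload 8.5 kg.
Tool frame: the origin (TCP) lies at the very end of the fingers, on their centre line; the grasp point (between the pads) lies 19 mm behind it; z points along the fingers, y is the line along which they close (so a half turn about z gives the same grasp; the last joint's range is limited). The gripper opens to 85 mm and grips with 20 to 120 N. Pads are 22 mm wide; open, the fingers measure 114 mm over their backs; the gripper's body (76 mm by 85 mm) begins 54 mm behind the grasp point. The pads swing forward as they close: fully open they stand 13 mm farther back than shut.
Start: joints at [-84.872, 21.807, 74.336, -0, 83.858, -12.336], TCP at [0.165, -0.525, 0.231] pointing down, gripper open.
Joint ranges: [-178.18, 178.18], [-50.72, 133.34], [12.68, 142.11], [-81.47, 261.47], [9.98, 163.14], [-165.26, 165.26]. Speed limits (degrees/s): [136.94, 136.94, 180, 180, 180, 180].

INTERFACE

Orientations are given as a 3x3 rotation matrix whose columns are the frame's x, y, z axes.
In Python, from rig import env, imaging gives the robot as it stands. The module is installed in compiled form; this text tells all that it offers.
- The arm moves only by the tool arm_command, never from a script. Its arguments are lists of equal length, an entry for each row: "turn": the turn, a rotation vector about the tool's x, y, z in units of 5 degrees (1.0 is 5 degrees), a list of three; "xyz": the shift along the tool's x, y, z in units of 50 mm (1.0 is 50 mm), a list of three; "claw": the finger opening in mm, from 0 to 85.4. A call has 1 to 12 rows; each row shifts and turns the commanded pose from where the row before left it, along the tool's axes as they then stand; what a row does not reach is not made up. A row lasts 1/10 s, in which the tool goes at most 50 mm and 8.59 degrees, less where a joint would pass 70% of its speed; a pose out of reach is approached as far as the arm can. A call is refused whole if a number of a shift passes 1 or a number of a turn 1, either way. A call with a gripper value outside its range is refused whole. The fingers move at their own pace and stop on an object; "squeeze" is the grip in N (left out, the last holds). Time passes only in rows, so rows that do not move let the fingers close. It gives the time, the measured TCP pose, the force, the opening and the grip force at its end, in the units of the state.
- env.observe(): the state, without advancing time (a new reading comes with each control period).
- imaging.get_image(name): name is "side" or "top"; returns (picture, depth): 480x640x3 uint8, blue, green, red; 480x640 float32, m along the optical axis (not along the pixel's ray), 0 where there is no reading.
- imaging.camera_info(name): a dict with "camera_matrix" (3x3 intrinsics, pixels), "rvec" (rotation vector, rad) and "tvec" (3), from world to camera coordinates, as OpenCV has them. Camera axes: x right, y down, z forward; pixel columns grow to the right and rows downward; lengths in m; the calibration is good to about 2 mm. A picture is of the moment at which its call begins. camera_info takes no time and is no camera call.
- env.close_job(): hands the job in; it is judged then, once.
The state is a dict: "time_s": time; "q": joint angles; "qvel": joint speeds; "joint_efforts": joint torques, N m; "position": TCP position; "tool_rot": TCP orientation; "ft_force": force on the tool from outside, world axes, zero at the start; "wrist_torque": the same for the moment, N m; "grip_width": finger opening in m; "gripper_force": force on a finger pad.
Only numpy, scipy, OpenCV 4.12 (cv2) and the standard library are available. Lean on these libraries where they do the work, as an engineer would, in place of code of your own. Each camera call takes 0.05 s, during which the arm holds its last target. There are 200 camera calls.

## Working session

There is one attempt and no reset: what is moved stays moved. The work goes in short steps, Python scripts to look and compute and a tool call to move; the robot and the scene stay as the last step left them, time stands still between calls to the robot, and variables do not carry over. Pictures are saved under pics/ and viewed, at most 14 in all, crops included, and the job is handed in when it is done.

Besides the shell and the picture viewer there is one more tool, called after ">>>" as name(argument=value, ...), one argument or row to a line, values as JSON. arm_command: Moves the arm, as the interface text tells. Its arguments: {"type":"object","properties":{"turn":{"type":"array"},"xyz":{"type":"array"},"claw":{"type":"array"},"squeeze":{"type":"number"}},"required":["turn","xyz","claw"]}

```bash
mkdir -p pics
cat > h.py <<'E'
from rig import env, imaging
import numpy as np, cv2
def cam(n):
    i=imaging.camera_info(n); R=cv2.Rodrigues(np.array(i["rvec"],float))[0]
    return np.array(i["camera_matrix"],float),R,np.array(i["tvec"],float).ravel()
def world(n,d):
    K,R,t=cam(n); v,u=np.mgrid[0:480,0:640]
    P=np.stack([(u-K[0,2])/K[0,0]*d,(v-K[1,2])/K[1,1]*d,d],-1)
    return (P-t)@R
E
python3 - <<'E'
from h import *
for n in("top","side"):
    im,d=imaging.get_image(n); cv2.imwrite(f"pics/{n}0.png",im); np.save(n+"0.npy",d)
    K,R,t=cam(n); print(n,K[0,0],-R.T@t,R[2])
s=env.observe(); print(s["time_s"],s["position"],s["tool_rot"],s["ft_force"])
E
```

```text
top 531.0718954879719 [0.29756688 0.03238448 1.51668902] [ 0.13794153 -0.01772567 -0.99028174]
side 593.3414180404915 [-0.1756218   0.37233802  1.16365333] [ 0.50737797 -0.25177586 -0.82412166]
0.1 [ 0.16502822 -0.52439126  0.23078182] [[ 9.53910140e-01  3.00092377e-01 -9.90298864e-05]
 [ 3.00092252e-01 -9.53909319e-01  1.28533103e-03]
 [ 2.91252512e-04 -1.25580840e-03 -9.99999169e-01]] [-0.58614386 -0.68501767 -0.48876961]
```

View pics/top0.png

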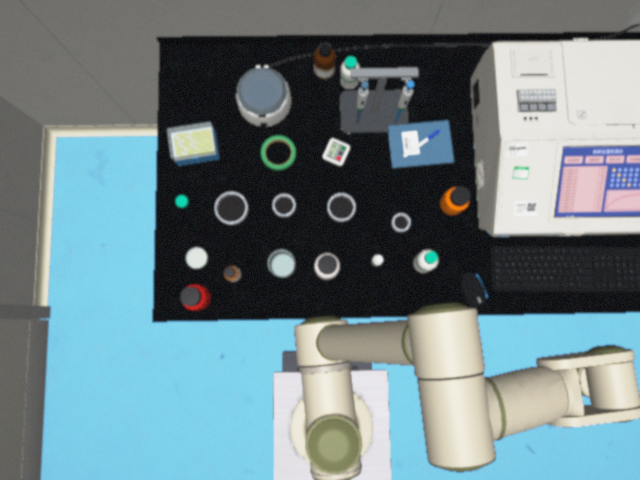

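View pics/side0.png

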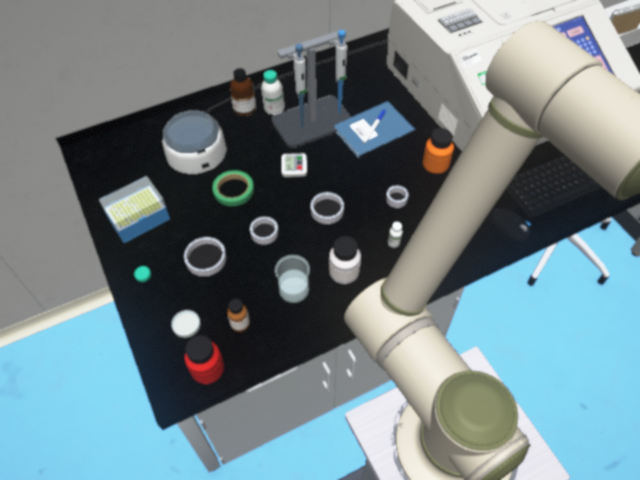

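The top view shows the row, left to right: Petri dish (196,258), amber (232,273), beaker (282,264), wide (327,265), dropper (377,260) and buffer (428,260). The holders are 68 at (231,208), 40 at (284,205), 55 at (341,207) and 27 at (401,222). The red bottle at (195,297) and the orange one at (455,200) are look-alikes.

```bash
cat > m.py <<'E'
from h import *
from scipy.optimize import least_squares
objs=dict(amber=(232,273,.088,28),wide=(327,265,.105,52),dropper=(377,260,.072,21),buffer=(428,258,.121,35),
 h68=(231,208,.024,88),h40=(284,205,.024,60),h55=(341,207,.024,75),h27=(401,222,.024,47),beaker=(282,264,.09,73),petri=(196,258,.016,59),red=(195,297,.105,52),orange=(458,197,.105,52))
def ray(n,u,v,z):
    K,R,t=cam(n); c=-R.T@t; r=R.T@np.linalg.inv(K)@[u,v,1]; return c+r*(z-c[2])/r[2]
def measure(n,d,names=objs,guess=None):
    W=world(n,d); out={}
    for k in names:
        u,v,z,D=objs[k]; g=ray("top",u,v,z) if guess is None else guess[k]
        r=np.hypot(W[...,0]-g[0],W[...,1]-g[1])
        m=(d>0)&(abs(W[...,2]-z)<.007)&(r<D/2000+.015)
        P=W[m]
        if len(P)<5: print(n,k,"few",len(P),g.round(3)); continue
        c,rad=cv2.minEnclosingCircle(P[:,:2].astype(np.float32))
        print(n,k,"ray",g[:2].round(4),"mean",P.mean(0).round(4),"med",((P.min(0)+P.max(0))/2)[:2].round(4),"diam",round(2000*rad,1),D,len(P))
        out[k]=P.mean(0)
    return out
if __name__=="__main__":
    for n in("top","side"): measure(n,np.load(n+"0.npy"))
    d=np.load("top0.npy");W=world("top",d);print("table",W[235:240,240:260,2].mean(),W[240,360:380,2])
E
python3 m.py
python3 -c "
import cv2
i=cv2.imread('pics/top0.png')[190:310,180:480];cv2.imwrite('pics/c1.png',cv2.resize(i,(800,320),interpolation=cv2.INTER_CUBIC))"
```

```text
top amber ray [0.4224 0.26  ] mean [0.4251 0.2685 0.0863] med [0.4256 0.2682] diam 29.0 28 90
top wide ray [0.4379 0.0044] mean [0.4404 0.0043 0.1038] med [0.4397 0.0043] diam 52.3 52 286
top dropper ray [ 0.4525 -0.1335] mean [ 0.4553 -0.1372  0.0709] med [ 0.4556 -0.1378] diam 20.3 21 41
top buffer ray [ 0.4503 -0.2635] mean [ 0.4517 -0.2714  0.1201] med [ 0.4517 -0.2722] diam 33.7 35 121
top h68 ray [0.6142 0.274 ] mean [0.6154 0.2767 0.0223] med [0.6164 0.2755] diam 94.6 88 148
top h40 ray [0.6206 0.1227] mean [0.622  0.1232 0.0227] med [0.622  0.1241] diam 65.5 60 102
top h55 ray [ 0.6122 -0.0405] mean [ 0.6137 -0.0417  0.0231] med [ 0.6128 -0.0407] diam 80.2 75 125
top h27 ray [ 0.5658 -0.2113] mean [ 0.5656 -0.2111  0.0228] med [ 0.5649 -0.2098] diam 52.2 47 86
top beaker ray [0.4442 0.1254] mean [0.4484 0.1298 0.0882] med [0.4472 0.1282] diam 72.8 73 132
top petri ray [0.473  0.3733] mean [0.4734 0.3737 0.0144] med [0.4707 0.3688] diam 74.8 59 322
top red ray [0.3592 0.3542] mean [0.361  0.3682 0.1038] med [0.3608 0.368 ] diam 53.3 52 302
top orange ray [ 0.6179 -0.3566] mean
[... 756 characters left out ...]
 [ 0.5653 -0.2092] diam 56.0 47 125
side beaker ray [0.4442 0.1254] mean [0.454  0.1282 0.088 ] med [0.4485 0.1303] diam 74.9 73 204
side petri ray [0.473  0.3733] mean [0.4732 0.3757 0.0148] med [0.4754 0.3754] diam 63.5 59 550
side red ray [0.3592 0.3542] mean [0.3598 0.3701 0.1045] med [0.3615 0.3699] diam 54.5 52 542
side orange ray [ 0.6179 -0.3566] mean [ 0.6203 -0.3606  0.1042] med [ 0.6213 -0.3621] diam 57.2 52 279
table -0.0005536360682716485 [ 0.00045496 -0.00411746 -0.00202599 -0.00786295  0.00149554  0.00026539
  0.00485129  0.00051218 -0.00457103 -0.00177826 -0.00030422  0.00174492
 -0.00461122  0.00194168  0.00945099  0.00111008  0.00284886 -0.00222188
  0.00537428 -0.00476306]
```

View pics/c1.png

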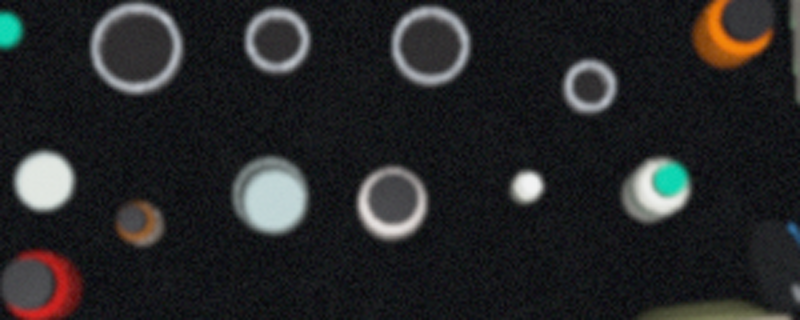

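Each position agrees with the given heights and diameters, and the two cameras agree to within 2–3 mm. I'll start with the buffer, since it's nearest: align the tool with the world axes and move above it.

>>> arm_command(
  turn=[
    [0,0,0.873],
    [0,0,0.873],
    [0,0,0.873],
    [0,0,0.873],
    [0,0,0],
    [0,0,0],
    [0,0,0],
    [0,0,0],
    [0,0,0],
    [0,0,0],
    [0,0,0],
    [0,0,0],
  ],
  xyz=[
    [0,0,0],
    [0,0,0],
    [0,0,0],
    [0,0,0],
    [0.718,-0.635,0],
    [0.718,-0.635,0],
    [0.718,-0.635,0],
    [0.718,-0.635,0],
    [0.718,-0.635,0],
    [0.718,-0.635,0],
    [0.718,-0.635,0],
    [0.718,-0.635,0],
  ],
  claw=[70,70,70,70,70,70,70,70,70,70,70,70],
  squeeze=50,
)

```text
time_s: 1.3
position: [0.4534, -0.269, 0.2311]
tool_rot: [[1.0, 0.0, -0.0], [0.0, -1.0, 0.0], [-0.0, -0.0, -1.0]]
ft_force: [0.2, -1.3, 0.4]
grip_width: 0.07
gripper_force: 0.0
```

>>> arm_command(
  turn=[
    [0,0,0],
    [0,0,0],
    [0,0,0],
    [0,0,0],
    [0,0,0],
    [0,0,0],
    [0,0,0],
    [0,0,0],
    [0,0,0],
    [0,0,0],
    [0,0,0],
    [0,0,0],
  ],
  xyz=[
    [0,0,0.5],
    [0,0,0.5],
    [0,0,0.5],
    [0,0,0.5],
    [0,0,0.5],
    [0,0,0.18],
    [0,0,0],
    [0,0,0],
    [0,0,0],
    [0,0,0],
    [0,0,0],
    [0,0,0],
  ],
  claw=[70,70,70,70,70,70,70,20,20,20,20,20],
)

```text
time_s: 2.5
position: [0.4528, -0.2711, 0.0986]
tool_rot: [[1.0, -0.0, 0.002], [-0.0, -1.0, -0.002], [0.002, 0.002, -1.0]]
ft_force: [0.4, -0.2, 6.4]
grip_width: 0.0329
gripper_force: 49.4
```

>>> arm_command(
  turn=[
    [0,0,0],
    [0,0,0],
    [0,0,0],
    [0,0,0],
    [0,0,0],
    [0,0,0],
    [0,0,0],
    [0,0,0],
    [0,0,0],
  ],
  xyz=[
    [0,0,-0.1],
    [0,0,-0.2],
    [0,0,-0.3],
    [0,0,-0.4],
    [0,0,-0.4],
    [0,0,-0.4],
    [0,0,-0.2],
    [0,0,0],
    [0,0,0],
  ],
  claw=[20,20,20,20,20,20,20,20,20],
)

```text
time_s: 3.4
position: [0.452, -0.2704, 0.1967]
tool_rot: [[1.0, 0.0, -0.001], [0.0, -1.0, 0.001], [-0.001, -0.001, -1.0]]
ft_force: [0.5, -0.2, -1.7]
grip_width: 0.0329
gripper_force: 49.9
```

Run:
```python
from h import *
a,_=imaging.get_image("side"); b,_=imaging.get_image("top")
cv2.imwrite("pics/s1.png",np.hstack([a[100:400,250:640],b[150:450,250:640]]))
```

```text
(no output)
```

View pics/s1.png

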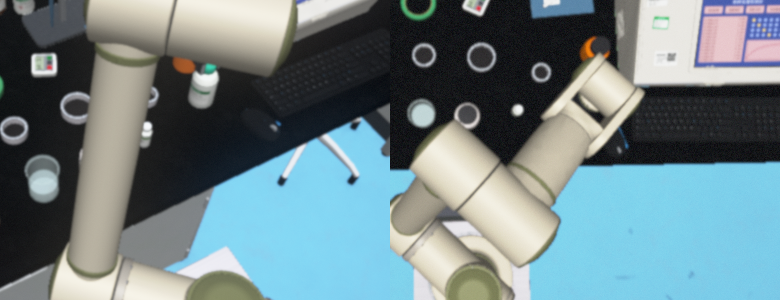

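Run:
```python
from h import *
n="side";a,d=imaging.get_image(n); W=world(n,d)
m=cv2.inRange(cv2.cvtColor(a,cv2.COLOR_BGR2HSV),(70,80,80),(95,255,255))>0
m[:, :400]=0; P=W[m&(d>0)]; print(len(P),np.median(P,0),P.min(0),P.max(0))
Q=W[175:205,440:465].reshape(-1,3);Q=Q[Q[:,2]>.01];print(np.median(Q,0),Q.min(0),Q.max(0))
```

```text
104 [ 0.43855448 -0.26204244  0.2169266 ] [ 0.19148258 -0.28741804  0.20101525] [ 0.451049   -0.00729381  0.60458901]
[ 0.43274704 -0.25173028  0.15817289] [-0.1756218  -0.28772692  0.10053615] [0.4673933  0.37233802 1.16365333]
```

>>> arm_command(
  turn=[
    [0,0,0],
    [0,0,0],
    [0,0,0],
    [0,0,0],
    [0,0,0],
    [0,0,0],
    [0,0,0],
    [0,0,0],
    [0,0,0],
    [0,0,0],
    [0,0,0],
    [0,0,0],
  ],
  xyz=[
    [0.2,-0.28,0],
    [0.3,-0.43,0],
    [0.4,-0.57,0],
    [0.4,-0.57,0],
    [0.4,-0.57,0],
    [0.4,-0.57,0],
    [0.4,-0.57,0],
    [0.3,-0.43,0],
    [0.25,-0.36,0],
    [0.17,-0.25,0],
    [0,0,0],
    [0,0,0],
  ],
  claw=[20,20,20,20,20,20,20,20,20,20,20,20],
)

```text
time_s: 4.75
position: [0.6129, -0.041, 0.1969]
tool_rot: [[1.0, 0.0, -0.001], [0.0, -1.0, -0.0], [-0.001, 0.0, -1.0]]
ft_force: [0.2, -0.1, -1.3]
grip_width: 0.0329
gripper_force: 49.9
```

>>> arm_command(
  turn=[
    [0,0,0],
    [0,0,0],
    [0,0,0],
    [0,0,0],
    [0,0,0],
    [0,0,0],
    [0,0,0],
    [0,0,0],
  ],
  xyz=[
    [0,0,0.2],
    [0,0,0.3],
    [0,0,0.3],
    [0,0,0.3],
    [0,0,0.2],
    [0,0,0.1],
    [0,0,0],
    [0,0,0],
  ],
  claw=[20,20,20,20,20,20,20,20],
)

```text
time_s: 5.55
position: [0.6135, -0.0408, 0.1279]
tool_rot: [[1.0, -0.0, 0.001], [-0.0, -1.0, -0.0], [0.001, 0.0, -1.0]]
ft_force: [0.4, -0.6, -1.2]
grip_width: 0.0329
gripper_force: 49.9
```

Now 24 mm more in small steps, watching the force.

>>> arm_command(
  turn=[
    [0,0,0],
    [0,0,0],
    [0,0,0],
    [0,0,0],
    [0,0,0],
    [0,0,0],
  ],
  xyz=[
    [0,0,0.12],
    [0,0,0.12],
    [0,0,0.12],
    [0,0,0.08],
    [0,0,0.04],
    [0,0,0],
  ],
  claw=[20,20,20,20,20,20],
)

```text
time_s: 6.15
position: [0.6135, -0.0406, 0.1036]
tool_rot: [[1.0, 0.0, 0.001], [0.0, -1.0, -0.0], [0.001, 0.0, -1.0]]
ft_force: [-1.4, 0.7, 1.5]
grip_width: 0.0326
gripper_force: 50.2
```

>>> arm_command(
  turn=[
    [0,0,0],
    [0,0,0],
    [0,0,0],
    [0,0,0],
    [0,0,0],
    [0,0,0],
    [0,0,0],
    [0,0,0],
    [0,0,0],
    [0,0,0],
    [0,0,0],
  ],
  xyz=[
    [0,0,0.02],
    [0,0,0],
    [0,0,0],
    [0,0,0],
    [0,0,-0.1],
    [0,0,-0.2],
    [0,0,-0.4],
    [0,0,-0.5],
    [0,0,-0.5],
    [0,0,-0.5],
    [0,0,-0.2],
  ],
  claw=[20,36,50,60,60,60,60,70,70,70,70],
)

```text
time_s: 7.25
position: [0.6139, -0.0407, 0.2257]
tool_rot: [[1.0, 0.0, 0.005], [0.0, -1.0, -0.001], [0.005, 0.001, -1.0]]
ft_force: [-0.0, -0.7, -0.3]
grip_width: 0.0701
gripper_force: 0.0
```

Run:
```python
from m import *
a,d=imaging.get_image("side"); cv2.imwrite("pics/s2.png",a)
measure("side",d,["wide","dropper","h55","h27"])
W=world("side",d);m=(abs(W[...,2]-.126)<.008)&(np.hypot(W[...,0]-.613,W[...,1]+.04)<.03);print(W[m].mean(0),m.sum())
```

```text
side wide ray [0.4379 0.0044] mean [0.4372 0.0032 0.1043] med [0.4401 0.0036] diam 56.1 52 327
side dropper ray [ 0.4525 -0.1335] mean [ 0.4544 -0.135   0.0704] med [ 0.4543 -0.1366] diam 23.8 21 59
side h55 ray [ 0.6122 -0.0405] mean [ 0.5893 -0.0612  0.0231] med [ 0.5962 -0.0615] diam 52.4 75 53
side h27 ray [ 0.5658 -0.2113] mean [ 0.5654 -0.2087  0.0223] med [ 0.5644 -0.2082] diam 55.3 47 130
[nan nan nan] 0<stdin>:4: RuntimeWarning: Mean of empty slice.
  ret = um.true_divide(
```

View pics/s2.png

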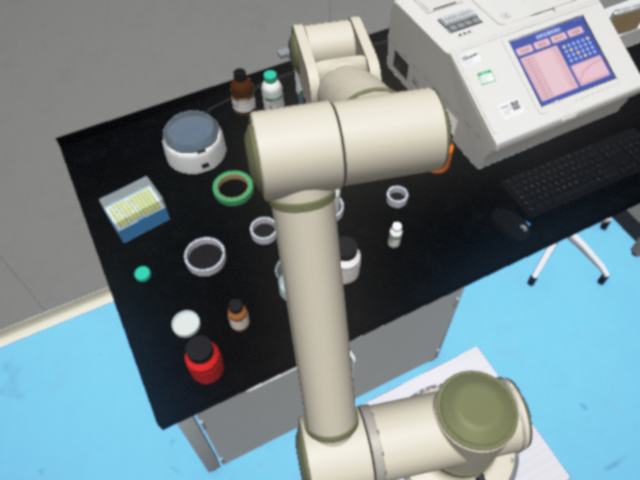

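The arm hides the placement, so I'll check it from the next pose. Next is the dropper.

>>> arm_command(
  turn=[
    [0,0,0],
    [0,0,0],
    [0,0,0],
    [0,0,0],
    [0,0,0],
    [0,0,0],
    [0,0,0],
  ],
  xyz=[
    [-0.527,0.32,0],
    [-0.527,0.32,0],
    [-0.527,0.32,0],
    [-0.527,0.32,0],
    [-0.527,0.32,0],
    [-0.527,0.32,0],
    [0,0,0],
  ],
  claw=[55,55,55,55,55,55,55],
)

```text
time_s: 8.0
position: [0.4527, -0.1375, 0.2218]
tool_rot: [[1.0, -0.003, -0.002], [-0.003, -1.0, 0.001], [-0.002, -0.001, -1.0]]
ft_force: [0.0, 0.7, 0.3]
grip_width: 0.0548
gripper_force: 0.0
```

Run:
```python
from m import *
for n in("top","side"):
    a,d=imaging.get_image(n); W=world(n,d)
    m=(abs(W[...,2]-.126)<.008)&(np.hypot(W[...,0]-.613,W[...,1]+.04)<.03);print(n,m.sum(),W[m].mean(0) if m.any() else "")
    if n=="top": cv2.imwrite("pics/t3.png",cv2.resize(a[150:330,200:470],None,fx=2.5,fy=2.5))
print(env.observe()["position"])
```

```text
top 126 [ 0.61056826 -0.04069675  0.12421096]
side 0 
[ 0.45490254 -0.13671364  0.22201362]
```

The buffer stands in holder_55: cap top at z 0.124 and about 2 mm off centre. Now down onto the dropper.

>>> arm_command(
  turn=[
    [0,0,0],
    [0,0,0],
    [0,0,0],
    [0,0,0],
    [0,0,0],
    [0,0,0],
    [0,0,0],
    [0,0,0],
    [0,0,0],
    [0,0,0],
    [0,0,0],
    [0,0,0],
  ],
  xyz=[
    [0,0,0.6],
    [0,0,0.8],
    [0,0,0.8],
    [0,0,0.7],
    [0,0,0.6],
    [0,0,0.36],
    [0,0,0.1],
    [0,0,0],
    [0,0,0],
    [0,0,0],
    [0,0,0],
    [0,0,0],
  ],
  claw=[55,55,55,55,55,55,55,45,20,15,15,15],
  squeeze=30,
)

```text
time_s: 9.3
position: [0.4557, -0.1368, 0.0252]
tool_rot: [[1.0, -0.0, 0.002], [-0.0, -1.0, -0.001], [0.002, 0.001, -1.0]]
ft_force: [0.8, 1.3, 6.5]
grip_width: 0.0258
gripper_force: 30.2
```

>>> arm_command(
  turn=[
    [0,0,0],
    [0,0,0],
    [0,0,0],
    [0,0,0],
    [0,0,0],
    [0,0,0],
    [0,0,0],
    [0,0,0],
    [0,0,0],
    [0,0,0],
    [0,0,0],
    [0,0,0],
  ],
  xyz=[
    [0,0,-0.1],
    [0,0,-0.25],
    [0,0,-0.4],
    [0,0,-0.4],
    [0,0,-0.25],
    [0.25,0.17,0],
    [0.45,0.3,0],
    [0.5,0.33,0],
    [0.5,0.33,0],
    [0.35,0.23,0],
    [0.14,0.1,0],
    [0,0,0],
  ],
  claw=[15,15,15,15,15,15,15,15,15,15,15,15],
)

```text
time_s: 10.5
position: [0.5646, -0.2099, 0.0941]
tool_rot: [[1.0, -0.0, -0.001], [-0.0, -1.0, 0.0], [-0.001, -0.0, -1.0]]
ft_force: [-0.3, -0.1, -1.4]
grip_width: 0.0254
gripper_force: 29.6
```

Run:
```python
from m import *
a,d=imaging.get_image("side"); cv2.imwrite("pics/s4.png",cv2.resize(a[120:320,300:500],None,fx=3,fy=3))
b,_=imaging.get_image("top");
```

```text
(no output)
```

View pics/s4.png

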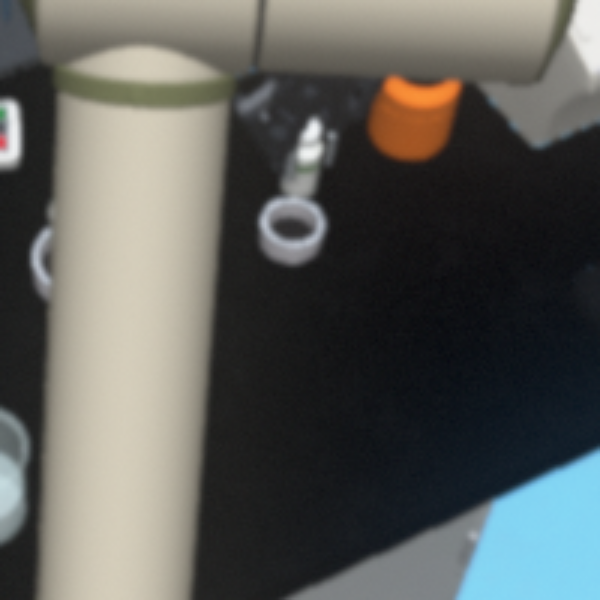

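The crop shows the dropper upright in the fingers at (308,160), directly over holder_27 at (292,230). I'll lower it.

>>> arm_command(
  turn=[
    [0,0,0],
    [0,0,0],
    [0,0,0],
    [0,0,0],
    [0,0,0],
    [0,0,0],
    [0,0,0],
    [0,0,0],
    [0,0,0],
  ],
  xyz=[
    [0,0,0.15],
    [0,0,0.25],
    [0,0,0.25],
    [0,0,0.25],
    [0,0,0.2],
    [0,0,0.1],
    [0,0,0.06],
    [0,0,0.02],
    [0,0,0],
  ],
  claw=[15,15,15,15,15,15,15,15,15],
)

```text
time_s: 11.5
position: [0.5648, -0.2097, 0.0306]
tool_rot: [[1.0, 0.0, 0.001], [0.0, -1.0, -0.0], [0.001, 0.0, -1.0]]
ft_force: [0.2, -1.0, 0.1]
grip_width: 0.0258
gripper_force: 29.6
```

Contact is light. Release and lift.

>>> arm_command(
  turn=[
    [0,0,0],
    [0,0,0],
    [0,0,0],
    [0,0,0],
    [0,0,0],
    [0,0,0],
    [0,0,0],
    [0,0,0],
    [0,0,0],
    [0,0,0],
    [0,0,0],
    [0,0,0],
  ],
  xyz=[
    [0,0,0.01],
    [0,0,0],
    [0,0,0],
    [0,0,0],
    [0,0,-0.15],
    [0,0,-0.3],
    [0,0,-0.5],
    [0,0,-0.8],
    [0,0,-0.8],
    [0,0,-0.8],
    [0,0,-0.6],
    [0,0,0],
  ],
  claw=[15,27,38,45,45,45,45,75,75,75,75,75],
)

```text
time_s: 12.7
position: [0.5658, -0.2102, 0.2327]
tool_rot: [[1.0, 0.0, 0.008], [0.0, -1.0, -0.005], [0.008, 0.005, -1.0]]
ft_force: [-0.4, -0.1, -0.2]
grip_width: 0.0749
gripper_force: 0.0
```

>>> arm_command(
  turn=[
    [0,0,0],
    [0,0,0],
    [0,0,0],
    [0,0,0],
    [0,0,0],
    [0,0,0],
    [0,0,0],
    [0,0,0],
  ],
  xyz=[
    [-0.417,-0.717,0],
    [-0.417,-0.717,0],
    [-0.417,-0.717,0],
    [-0.417,-0.717,0],
    [-0.417,-0.717,0],
    [-0.417,-0.717,0],
    [0,0,0],
    [0,0,0],
  ],
  claw=[75,75,75,75,75,75,75,75],
)

```text
time_s: 13.5
position: [0.4392, 0.006, 0.2274]
tool_rot: [[1.0, 0.002, 0.0], [0.002, -1.0, -0.0], [0.0, 0.0, -1.0]]
ft_force: [1.5, 0.2, 0.4]
grip_width: 0.0749
gripper_force: 0.0
```

Run:
```python
from m import *
for n in("top","side"):
    a,d=imaging.get_image(n); W=world(n,d)
    for c,z in(((.613,-.04),.126),((.565,-.21),.077)):
        m=(abs(W[...,2]-z)<.008)&(np.hypot(W[...,0]-c[0],W[...,1]-c[1])<.03);print(n,m.sum(),W[m].mean(0) if m.any() else "")
print(env.observe()["position"])
```

```text
top 119 [ 0.61088799 -0.0407446   0.12483268]
top 45 [ 0.56346131 -0.20912018  0.07581749]
side 0 
side 0 
[0.43990824 0.00492208 0.22716726]
```

The dropper is seated, with its top at 0.076 and about 2 mm off centre. Now I'll grip the wide bottle by its cap.

>>> arm_command(
  turn=[
    [0,0,0],
    [0,0,0],
    [0,0,0],
    [0,0,0],
    [0,0,0],
    [0,0,0],
    [0,0,0],
    [0,0,0],
    [0,0,0],
    [0,0,0],
    [0,0,0],
    [0,0,0],
  ],
  xyz=[
    [0,0,0.5],
    [0,0,0.6],
    [0,0,0.6],
    [0,0,0.6],
    [0,0,0.5],
    [0,0,0.18],
    [0,0,0],
    [0,0,0],
    [0,0,0],
    [0,0,0],
    [0,0,0],
    [0,0,0],
  ],
  claw=[80,80,80,80,80,80,80,65,45,40,40,40],
  squeeze=70,
)

```text
time_s: 14.8
position: [0.4404, 0.0052, 0.0798]
tool_rot: [[1.0, 0.0, 0.003], [0.0, -1.0, -0.001], [0.003, 0.001, -1.0]]
ft_force: [-1.1, -1.1, 7.3]
grip_width: 0.0502
gripper_force: 72.0
```

>>> arm_command(
  turn=[
    [0,0,0],
    [0,0,0],
    [0,0,0],
    [0,0,0],
    [0,0,0],
    [0,0,0],
    [0,0,0],
    [0,0,0],
    [0,0,0],
    [0,0,0],
  ],
  xyz=[
    [0,0,-0.1],
    [0,0,-0.2],
    [0,0,-0.35],
    [0,0,-0.4],
    [0,0,-0.4],
    [0,0,-0.4],
    [0,0,-0.35],
    [0,0,-0.2],
    [0,0,0],
    [0,0,0],
  ],
  claw=[40,40,40,40,40,40,40,40,40,40],
)

```text
time_s: 15.8
position: [0.4392, 0.0056, 0.198]
tool_rot: [[1.0, 0.0, -0.001], [0.0, -1.0, 0.0], [-0.001, -0.0, -1.0]]
ft_force: [-0.1, -0.4, -2.8]
grip_width: 0.05
gripper_force: 73.0
```

Run:
```python
from m import *
a,d=imaging.get_image("side"); cv2.imwrite("pics/s5.png",cv2.resize(a[100:350,200:500],None,fx=2,fy=2))
```

```text
(no output)
```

View pics/s5.png

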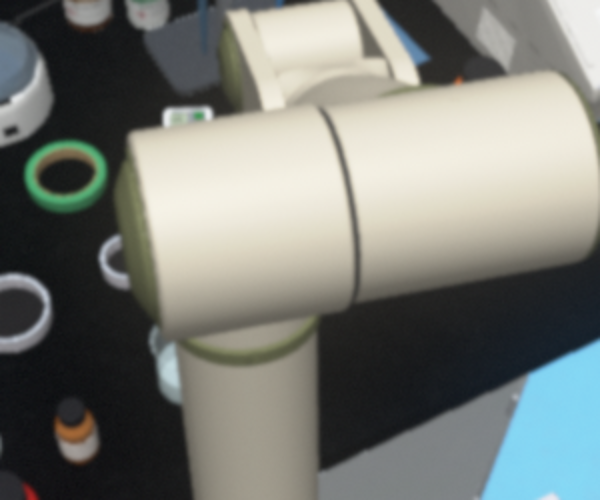

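The arm hides the bottle here. The weight (−2.8 N) and the 50 mm width show it is held. I'll carry it over holder_68.

>>> arm_command(
  turn=[
    [0,0,0],
    [0,0,0],
    [0,0,0],
    [0,0,0],
    [0,0,0],
    [0,0,0],
    [0,0,0],
    [0,0,0],
    [0,0,0],
    [0,0,0],
    [0,0,0],
    [0,0,0],
  ],
  xyz=[
    [0.17,-0.265,0],
    [0.3,-0.465,0],
    [0.43,-0.66,0],
    [0.43,-0.66,0],
    [0.43,-0.66,0],
    [0.43,-0.66,0],
    [0.43,-0.66,0],
    [0.43,-0.66,0],
    [0.3,-0.465,0],
    [0.17,-0.265,0],
    [0,0,0],
    [0,0,0],
  ],
  claw=[40,40,40,40,40,40,40,40,40,40,40,40],
)

```text
time_s: 17.05
position: [0.6151, 0.2761, 0.197]
tool_rot: [[1.0, 0.0, -0.002], [0.0, -1.0, -0.001], [-0.002, 0.001, -1.0]]
ft_force: [0.7, 0.2, -2.5]
grip_width: 0.0499
gripper_force: 73.2
```

Run:
```python
from m import *
a,d=imaging.get_image("side"); cv2.imwrite("pics/s6.png",cv2.resize(a[100:350,100:400],None,fx=2,fy=2))
print(env.observe()["position"],env.observe()["ft_force"])
```

```text
[0.61504087 0.27576578 0.19759122] [ 0.24192453 -0.15256812 -1.21836529]
```

View pics/s6.png

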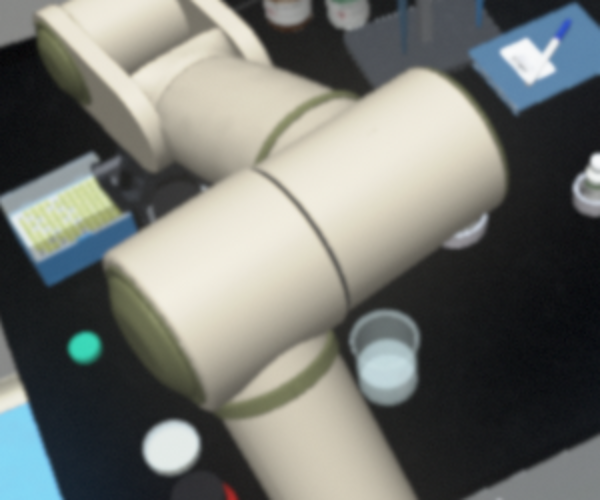

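The beaker and Petri dish are undisturbed, and the wide spot on the worktop is empty, so the bottle is in the hand. Lower it.

>>> arm_command(
  turn=[
    [0,0,0],
    [0,0,0],
    [0,0,0],
    [0,0,0],
    [0,0,0],
    [0,0,0],
    [0,0,0],
    [0,0,0],
    [0,0,0],
    [0,0,0],
    [0,0,0],
    [0,0,0],
  ],
  xyz=[
    [0,0,0.2],
    [0,0,0.35],
    [0,0,0.4],
    [0,0,0.4],
    [0,0,0.3],
    [0,0,0.2],
    [0,0,0.15],
    [0,0,0.12],
    [0,0,0.06],
    [0,0,0.03],
    [0,0,0.02],
    [0,0,0],
  ],
  claw=[40,40,40,40,40,40,40,40,40,40,40,40],
)

```text
time_s: 18.3
position: [0.6156, 0.2765, 0.0871]
tool_rot: [[1.0, 0.0, 0.0], [0.0, -1.0, 0.0], [0.0, -0.0, -1.0]]
ft_force: [0.4, -0.1, -2.1]
grip_width: 0.0498
gripper_force: 73.2
```

>>> arm_command(
  turn=[
    [0,0,0],
    [0,0,0],
    [0,0,0],
  ],
  xyz=[
    [0,0,0.03],
    [0,0,0.02],
    [0,0,0],
  ],
  claw=[40,40,40],
)

```text
time_s: 18.6
position: [0.6157, 0.2766, 0.0849]
tool_rot: [[1.0, 0.0, 0.001], [0.0, -1.0, 0.0], [0.001, -0.0, -1.0]]
ft_force: [-1.4, -1.3, 2.7]
grip_width: 0.0501
gripper_force: 73.6
```

On the floor. Release and lift.

>>> arm_command(
  turn=[
    [0,0,0],
    [0,0,0],
    [0,0,0],
    [0,0,0],
    [0,0,0],
    [0,0,0],
    [0,0,0],
    [0,0,0],
    [0,0,0],
    [0,0,0],
    [0,0,0],
  ],
  xyz=[
    [0,0,0],
    [0,0,0],
    [0,0,0],
    [0,0,0],
    [0,0,-0.1],
    [0,0,-0.3],
    [0,0,-0.5],
    [0,0,-0.6],
    [0,0,-0.6],
    [0,0,-0.6],
    [0,0,-0.3],
  ],
  claw=[52,62,72,75,75,75,75,75,75,75,75],
)

```text
time_s: 19.7
position: [0.616, 0.2766, 0.238]
tool_rot: [[1.0, 0.0, 0.005], [0.0, -1.0, 0.001], [0.005, -0.001, -1.0]]
ft_force: [0.3, -0.2, 0.8]
grip_width: 0.0749
gripper_force: 0.0
```

>>> arm_command(
  turn=[
    [0,0,0],
    [0,0,0],
    [0,0,0],
    [0,0,0],
    [0,0,0],
    [0,0,0],
    [0,0,0],
  ],
  xyz=[
    [-0.635,0.02,0],
    [-0.635,0.02,0],
    [-0.635,0.02,0],
    [-0.635,0.02,0],
    [-0.635,0.02,0],
    [-0.635,0.03,0],
    [0,0,0],
  ],
  claw=[65,65,65,65,65,65,65],
)

```text
time_s: 20.4
position: [0.422, 0.2701, 0.2354]
tool_rot: [[1.0, 0.002, -0.0], [0.002, -1.0, 0.0], [-0.0, -0.0, -1.0]]
ft_force: [-0.3, -0.1, 0.6]
grip_width: 0.0649
gripper_force: 0.0
```

Run:
```python
from m import *
for n in("top","side"):
    a,d=imaging.get_image(n); W=world(n,d)
    for c,z in(((.6155,.2765),.11),((.4247,.27),.088),((.447,.129),.09)):
        m=(abs(W[...,2]-z)<.008)&(np.hypot(W[...,0]-c[0],W[...,1]-c[1])<.04);print(n,m.sum(),W[m].mean(0) if m.any() else "")
print(env.observe()["position"])
```

```text
top 291 [0.61480483 0.27528865 0.10888075]
top 1 [0.42822456 0.25555268 0.08198993]
top 135 [0.4477604  0.12930468 0.08804318]
side 68 [0.62052433 0.29543751 0.10962869]
side 0 
side 0 
[0.42520377 0.27012928 0.23510825]
```

The wide bottle is seated. Now amber, gripped by the body.

>>> arm_command(
  turn=[
    [0,0,0],
    [0,0,0],
    [0,0,0],
    [0,0,0],
    [0,0,0],
    [0,0,0],
    [0,0,0],
    [0,0,0],
    [0,0,0],
    [0,0,0],
    [0,0,0],
    [0,0,0],
  ],
  xyz=[
    [0,0,0.6],
    [0,0,0.8],
    [0,0,0.8],
    [0,0,0.7],
    [0,0,0.6],
    [0,0,0.4],
    [0,0,0.24],
    [0,0,0],
    [0,0,0],
    [0,0,0],
    [0,0,0],
    [0,0,0],
  ],
  claw=[65,65,65,65,65,65,65,55,40,30,30,30],
  squeeze=40,
)

```text
time_s: 21.7
position: [0.4252, 0.2701, 0.0278]
tool_rot: [[1.0, 0.0, 0.001], [0.0, -1.0, 0.0], [0.001, -0.0, -1.0]]
ft_force: [0.1, 0.1, 0.7]
grip_width: 0.0391
gripper_force: 40.3
```

>>> arm_command(
  turn=[
    [0,0,0],
    [0,0,0],
    [0,0,0],
    [0,0,0],
    [0,0,0],
    [0,0,0],
    [0,0,0],
    [0,0,0],
  ],
  xyz=[
    [0,0,-0.1],
    [0,0,-0.3],
    [0,0,-0.4],
    [0,0,-0.5],
    [0,0,-0.4],
    [0,0,-0.3],
    [0,0,0],
    [0,0,0],
  ],
  claw=[30,30,30,30,30,30,30,30],
)

```text
time_s: 22.5
position: [0.4248, 0.2699, 0.1272]
tool_rot: [[1.0, 0.0, -0.0], [0.0, -1.0, -0.0], [-0.0, 0.0, -1.0]]
ft_force: [-0.4, -0.0, -1.7]
grip_width: 0.0386
gripper_force: 40.5
```

>>> arm_command(
  turn=[
    [0,0,0],
    [0,0,0],
    [0,0,0],
    [0,0,0],
    [0,0,0],
    [0,0,0],
    [0,0,0],
    [0,0,0],
    [0,0,0],
    [0,0,0],
    [0,0,0],
    [0,0,0],
  ],
  xyz=[
    [0.19,0.14,0],
    [0.335,0.25,0],
    [0.48,0.355,0],
    [0.48,0.355,0],
    [0.48,0.355,0],
    [0.48,0.355,0],
    [0.48,0.355,0],
    [0.48,0.355,0],
    [0.335,0.25,0],
    [0.19,0.14,0],
    [0,0,0],
    [0,0,0],
  ],
  claw=[30,30,30,30,30,30,30,30,30,30,30,30],
)

```text
time_s: 23.7
position: [0.6209, 0.1248, 0.1267]
tool_rot: [[1.0, 0.0, -0.001], [0.0, -1.0, 0.0], [-0.001, -0.0, -1.0]]
ft_force: [-0.9, 0.2, -1.6]
grip_width: 0.0389
gripper_force: 40.5
```

Run:
```python
from m import *
a,d=imaging.get_image("side"); cv2.imwrite("pics/s7.png",cv2.resize(a[100:350,100:400],None,fx=2,fy=2))
print(env.observe()["position"])
```

```text
[0.6207409  0.1250711  0.12703314]
```

View pics/s7.png

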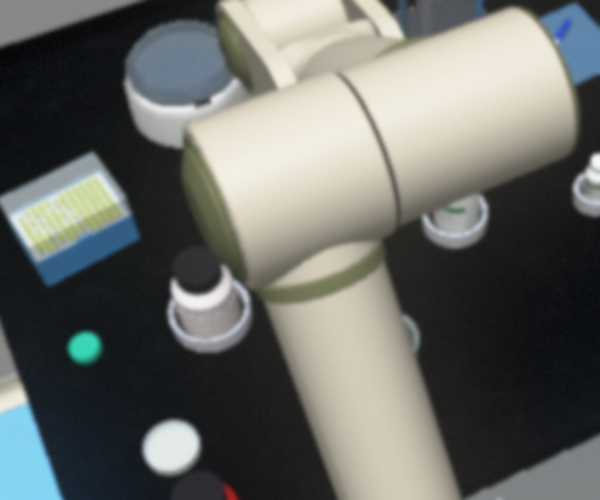

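The wide bottle stands centred in holder_68 at (208,310), and the buffer and dropper are in theirs. Lower the amber.

>>> arm_command(
  turn=[
    [0,0,0],
    [0,0,0],
    [0,0,0],
    [0,0,0],
    [0,0,0],
    [0,0,0],
    [0,0,0],
    [0,0,0],
    [0,0,0],
    [0,0,0],
    [0,0,0],
    [0,0,0],
  ],
  xyz=[
    [0,0,0.15],
    [0,0,0.3],
    [0,0,0.35],
    [0,0,0.35],
    [0,0,0.25],
    [0,0,0.15],
    [0,0,0.12],
    [0,0,0.1],
    [0,0,0.05],
    [0,0,0.03],
    [0,0,0.03],
    [0,0,0],
  ],
  claw=[30,30,30,30,30,30,30,30,30,30,30,30],
)

```text
time_s: 24.95
position: [0.6216, 0.1245, 0.0334]
tool_rot: [[1.0, 0.0, 0.0], [0.0, -1.0, 0.0], [0.0, -0.0, -1.0]]
ft_force: [0.1, -0.0, -2.2]
grip_width: 0.0386
gripper_force: 40.4
```

>>> arm_command(
  turn=[
    [0,0,0],
    [0,0,0],
    [0,0,0],
  ],
  xyz=[
    [0,0,0.02],
    [0,0,0.01],
    [0,0,0],
  ],
  claw=[30,30,30],
)

```text
time_s: 25.25
position: [0.6218, 0.1245, 0.0327]
tool_rot: [[1.0, 0.0, 0.001], [0.0, -1.0, -0.0], [0.001, 0.0, -1.0]]
ft_force: [-1.3, -0.2, 4.8]
grip_width: 0.0388
gripper_force: 41.0
```

Seated. Release, rise, and back off so the cameras can see.

>>> arm_command(
  turn=[
    [0,0,0],
    [0,0,0],
    [0,0,0],
    [0,0,0],
    [0,0,0],
    [0,0,0],
    [0,0,0],
    [0,0,0],
    [0,0,0],
    [0,0,0],
    [0,0,0],
    [0,0,0],
  ],
  xyz=[
    [0,0,0],
    [0,0,0],
    [0,0,0],
    [0,0,0],
    [0,0,-0.15],
    [0,0,-0.4],
    [0,0,-0.6],
    [0,0,-0.8],
    [0,0,-0.8],
    [0,0,-0.8],
    [0,0,-0.4],
    [0,0,0],
  ],
  claw=[40,50,58,60,60,60,60,60,60,60,60,60],
)

```text
time_s: 26.45
position: [0.6224, 0.1246, 0.2333]
tool_rot: [[1.0, 0.0, 0.007], [0.0, -1.0, 0.0], [0.007, -0.0, -1.0]]
ft_force: [0.5, -0.2, -0.1]
grip_width: 0.0598
gripper_force: 0.0
```

>>> arm_command(
  turn=[
    [0,0,0],
    [0,0,0],
    [0,0,0],
    [0,0,0],
    [0,0,0],
    [0,0,0],
    [0,0,0],
    [0,0,0],
    [0,0,0],
    [0,0,0],
    [0,0,0],
    [0,0,0],
  ],
  xyz=[
    [-0.55,0.75,0],
    [-0.55,0.75,0],
    [-0.55,0.75,0],
    [-0.55,0.75,0],
    [-0.2,0.75,0],
    [-0.2,0.75,0],
    [-0.2,0.75,0],
    [-0.2,0.75,0],
    [-0.2,0.75,0],
    [-0.2,0.75,0],
    [0,0.5,0],
    [0,0,0],
  ],
  claw=[60,60,60,60,60,60,60,60,60,60,60,60],
)

```text
time_s: 27.65
position: [0.4507, -0.278, 0.2279]
tool_rot: [[1.0, -0.003, -0.002], [-0.003, -1.0, 0.001], [-0.002, -0.001, -1.0]]
ft_force: [1.0, 0.3, 0.8]
grip_width: 0.0598
gripper_force: 0.0
```

Run:
```python
from m import *
for n in("top","side"):
    a,d=imaging.get_image(n); W=world(n,d); cv2.imwrite(f"pics/{n}9.png",a)
    for k,c,z in(("wide",(.6155,.2765),.11),("amber",(.6215,.1245),.093),("buffer",(.613,-.04),.126),("drop",(.565,-.21),.077),("beaker",(.447,.129),.09),("petri",(.473,.3735),.0145)):
        m=(abs(W[...,2]-z)<.008)&(np.hypot(W[...,0]-c[0],W[...,1]-c[1])<.045);print(n,k,m.sum(),W[m].mean(0).round(4) if m.any() else "")
print(env.observe()["position"])
```

```text
top wide 288 [0.6148 0.2757 0.109 ]
top amber 88 [0.6199 0.1241 0.0919]
top buffer 121 [ 0.6109 -0.0408  0.1249]
top drop 42 [ 0.5639 -0.2095  0.0751]
top beaker 135 [0.4484 0.1306 0.0878]
top petri 346 [0.473  0.3743 0.0135]
side wide 401 [0.6134 0.2779 0.1092]
side amber 117 [0.6192 0.1267 0.0918]
side buffer 146 [ 0.61   -0.0386  0.1244]
side drop 0 
side beaker 220 [0.4535 0.128  0.0873]
side petri 570 [0.4724 0.3757 0.0146]
[ 0.45110791 -0.27524224  0.22831509]
```

View pics/side9.png

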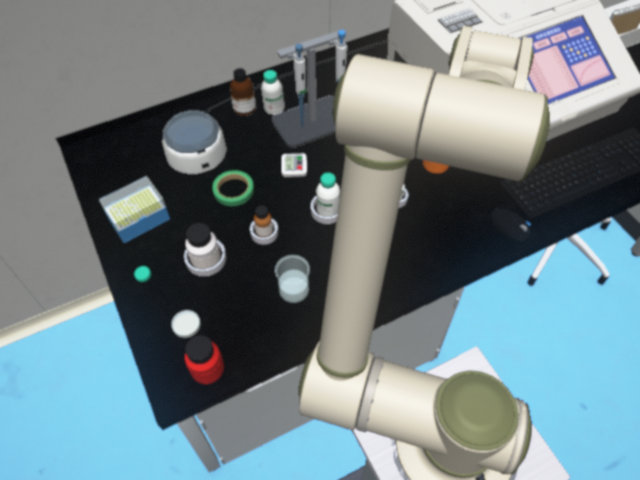

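All four bottles stand upright within about 3 mm of their holder centres. Their tops are at the expected height plus the 5 mm floor, and the bystanders have not moved. The side view shows wide (202,250), amber (263,225) and buffer (326,197) in their holders; the top camera confirms the dropper.

```bash
python3 -c "
from rig import env
print(env.close_job())"
```

```text
the job is handed in; nothing more can be done
None
```

All four bottles are upright in their matching holders, each within about 3 mm of centre by the cameras, with the beaker and Petri dish where they were; I handed the job in at about 28 s of robot time, and no verdict came back.

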